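Feel out and press the microscope's hidden carriage lock

ROBOT

A 7-joint arm with a two-finger parallel gripper is mounted at the origin on the work surface. World frame = base frame: x ahead of the robot, y to its left, z up, the work surface at z = 0. Lengths are in mm, angles in rad, forces in N, time in s.
With the tool pointing down it reaches from about 400 to 750 mm from the base axis. Payload 19.5 kg.
Tool frame: the origin (TCP) lies between the finger pads; the fingertips stand 17 mm ahead of it and the grasp point (between the pads) lies 2 mm behind it; z points along the fingers, y is the direction in which the jaws open and shut (so a half turn about z gives the same grasp; the last joint's range is limited). The gripper opens to 85 mm and grips with 20 to 120 N. Pads are 22 mm wide; open, the fingers measure 114 mm over their backs; the gripper's body (76 mm by 85 mm) begins 54 mm behind the grasp point. The pads swing forward as they close: fully open they stand 13 mm farther back than shut.
Start: joints at [1.127, 0.707, -0.028, 1.485, 0.022, 0.951, -0.075], TCP at [224.86, -529.183, 248.268] pointing down, gripper open.
Joint ranges: [-2.71, 2.71], [-0.32, 2.16], [-1.57, 1.52], [0, 2.45], [-1.46, 4.6], [0, 2.02], [-2.83, 2.83]. Speed limits (rad/s): [1.89, 1.89, 2.57, 2.57, 3.01, 3.01, 3.01].

INTERFACE

Orientations are given as [roll, pitch, yaw] about the fixed x, y, z axes, in that order (R = Rz(yaw) Ry(pitch) Rx(roll)).
In Python, from workcell import bot, claw, vision, job gives the robot as it stands. The module is installed in compiled form; this text tells all that it offers. Calls block until the motion is done:
- bot.move_to(position, orientation): joint-space move of the TCP to a pose.
- bot.move_linear(position, velocity=150, rotation=None): straight line of the TCP; rotation=None keeps the orientation; velocity is the mean speed in mm/s.
- bot.move_joints(angles): joint-space move.
- claw.gripper_to(opening, grip_force=None): opening from 0.0 (shut) to 1.0 (fully open); grip_force is the grip in N (None keeps the last); returns when the fingers have stopped.
- bot.sleep(seconds).
- bot.inverse_kinematics(position, orientation): joint angles nearest the present ones, or None.
- vision.capture(name): name is "scene" or "top"; returns the picture (384x512x3 uint8, red, green, blue); there is no depth.
- vision.calibration(name): a dict with "intrinsics" (3x3 intrinsics, pixels), "camera_from_world" (4x4, takes a point from world to camera coordinates). Camera axes: x right, y down, z forward; pixel columns grow to the right and rows downward; lengths in mm; the calibration is good to about 2 mm. A picture is of the moment at which its call begins. calibration takes no time and is no camera call.
A pose or a line that the arm cannot do raises bot.Unreachable and nothing moves.
- job.close_job(): hands the job in, once; it reports no verdict.
Readings, each from a call of its own:
- bot.read_time_s(): time.
- bot.read_q(): joint angles.
- bot.read_dq(): joint speeds.
- bot.read_effort(): joint torques, N m.
- bot.read_eef_pos(): TCP position.
- bot.read_eef_rot(): TCP orientation.
- bot.read_wrist_force(): force on the tool from outside, world axes, zero at the start.
- bot.read_moment(): the same for the moment, N m.
- bot.read_opening(): opening from 0.0 (shut) to 1.0 (fully open).
Only numpy, scipy, OpenCV 4.12 (cv2) and the standard library are available. Lean on these libraries where they do the work, as an engineer would, in place of code of your own. Each camera call takes 0.05 s, during which the arm holds its last target.

TASK

Unlock the microscope's slide carriage: take the spring-tipped stylus from its slanted cradle and, keeping it leaning about as it leans there so that it passes under the overhanging head, set its tip on the black bar beside the white end block and draw it lightly along the bar towards the blue end until it drops into the hidden cross slot. Stop there and keep still for half a second or more, then push the tip further in so that the recessed lock catch goes fully down. Lay the stylus back in its cradle as it was, and leave the bottles and the slide box alone.

Things in the scene. Friction and masses are not known exactly. Their poses are not given: they have to be found in the camera images.
- microscope: White upright microscope, fixed, standing sideways: origin on the table under its stage, z up, -x towards the robot, column at +y. On the robot side an aluminium tray along y holds a flush matt black bar (slide carriage), top level at z = 110 mm, x = -68 to -34 mm, seen between a white end block (y = 60 to 120 mm) and a blue one (y = -60 to -120 mm), both 4 mm above the bar.
- head_front (a point): Lowest front edge, middle, of the white head housing that overhangs the black bar: microscope x = -38 mm, z = 230 mm. The housing reaches from here up to z = 305 mm, 50 mm to either side along y and back over the stage. Under it the stylus must lean towards the robot (microscope -x), 20 to 50 degrees from vertical. The eyepiece above it ends at about z = 385 mm.
- track_start (a point): Point on the centre line of the black bar's top, 10 mm from the white end block; axes as the microscope. Set the tip down here (within 10 mm along the bar) and draw it along -y. One slot, black in black, lies right across the bar (along x), 9 mm wide, 5 mm deep; its centre is 30 to 80 mm from here, each time elsewhere. The bar is locked and does not move.
- track_end (a point): Point on the centre line of the black bar's top, 10 mm from the blue end block, 100 mm from track_start.
- catch (a joint): The lock catch, a black bar forming the floor of the slot: 0 up, 0.0035 m fully down; it yields to about 1.5 N downwards and stays where it is pushed.
- stylus_grip (a point): Middle of the stylus's orange grip, on its axis; z runs from tip to tail. Loose, 170 mm long, 80 g. From the tip end: steel plunger 4 mm thick to 24 mm, steel body 12 mm thick to 100 mm, orange collar of 20 mm diameter to 106 mm, round orange grip of 12 mm diameter to 170 mm. This point is at 138 mm.
- stylus_tip (a point): Centre of the stylus's 6 mm ball tip, 135 mm from stylus_grip with the spring out: 3 mm above a surface it touches, 2 mm below the bar's top when on the raised catch. The plunger springs in along the stylus's axis by up to 16 mm (0.45 N at first, then 150 N/m): draw it with the spring pressed in 7 to 10 mm; pressed in 14 mm it pushes the catch down.
- cradle_grip (a point): Where stylus_grip lies when the stylus is home. The cradle is fixed: dark base plate 130 x 90 mm, blue V-trough slanted 30 degrees from vertical, its top towards the robot (cradle -x; the point's axes are the cradle's, z up). It carries the steel body from 45 to 100 mm, the collar resting on its top end; open upwards and away from the robot, so the stylus lifts straight up and is laid back so.
- cradle_tip (a point): Where stylus_tip lies when the stylus is home, 22 mm above the table; the line to cradle_grip is the stylus's axis there.
- red_bottle_mid (a point): Centre of the loose red bottle, 66 mm in diameter, 140 mm tall: leave alone.
- teal_bottle_mid (a point): Centre of the loose teal bottle, 70 mm in diameter, 150 mm tall: leave alone.
- slide_box_mid (a point): Centre of the bottom tray (20 mm up) of the loose cream slide box, 90 x 180 x 50 mm: leave alone.
There are look-alikes about, which are no part of the job. Of the things like the part that bears stylus_grip, leave any that is turquoise or yellow; of the rest the smaller one is meant.

How it is judged:
By the outcome, as a careful person would: the job done as asked, in the order asked, and still so for the second after the job is handed in, with the robot touching nothing.
It also fails if it takes over 58 s, if anything falls off the work surface, if the arm or the gripper's body presses on something with over 40 N, if the wrist force passes 120 N, or if a joint passes its speed limit or range.

## Working session

There is one attempt and no reset: what is moved stays moved. The work goes in short steps, each a Python script; the robot and the scene stay as the last script left them, time stands still between calls to the robot, and variables do not carry over. Pictures are saved under pics/ and viewed, and the job is handed in when it is done.

```bash
mkdir -p pics; python3 - <<'E'
from workcell import bot, claw, vision, job
import cv2
for n in("scene","top"):
    im=vision.capture(n); cv2.imwrite(f"pics/{n}0.png",cv2.resize(im[:,:,::-1],(800,600),interpolation=cv2.INTER_CUBIC))
    cv2.imwrite(f"pics/raw_{n}0.png",im[:,:,::-1])
    c=vision.calibration(n); print(n,c["intrinsics"],c["camera_from_world"])
print(bot.read_time_s(),bot.read_eef_rot(),bot.read_opening())
E
```

```text
scene [[474.54367446   0.         254.72485586]
 [  0.         474.54367446 191.89031078]
 [  0.           0.           1.        ]] [[ 4.83333122e-01  8.75362458e-01  1.13868177e-02 -3.93140508e+02]
 [ 6.34115203e-01 -3.41101163e-01 -6.93936528e-01 -2.27599628e+02]
 [-6.03561928e-01  3.42623063e-01 -7.19946133e-01  1.58483724e+03]
 [ 0.00000000e+00  0.00000000e+00  0.00000000e+00  1.00000000e+00]]
top [[417.50566059   0.         259.21977364]
 [  0.         417.50566059 194.23611194]
 [  0.           0.           1.        ]] [[ 1.53694578e-02 -9.99704350e-01  1.88412653e-02  1.06137627e+02]
 [-9.86781543e-01 -1.82056933e-02 -1.61030243e-01  5.87958138e+02]
 [ 1.61325653e-01 -1.61172653e-02 -9.86769612e-01  1.26287029e+03]
 [ 0.00000000e+00  0.00000000e+00  0.00000000e+00  1.00000000e+00]]
0.1 [-3.14056752e+00  1.63704747e-05  4.01811329e-01] 1.0022358270882081
```

View pics/scene0.png

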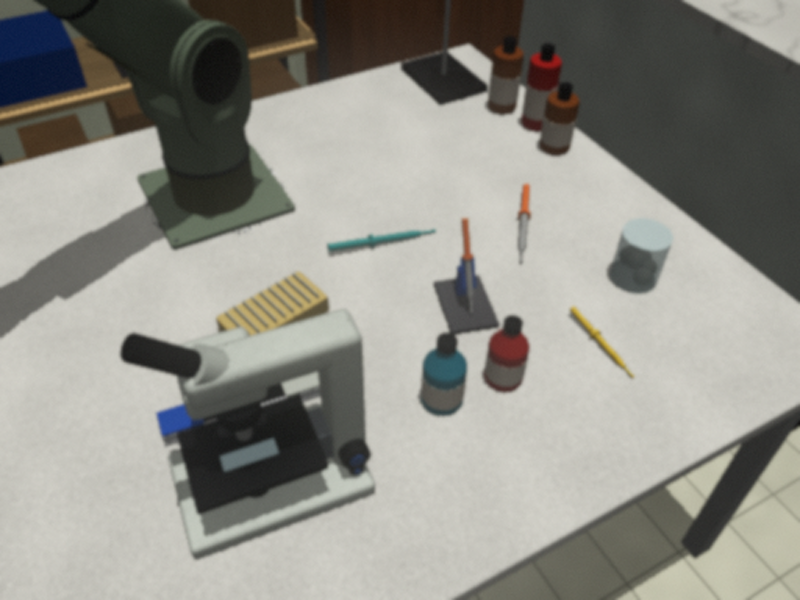

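View pics/top0.png

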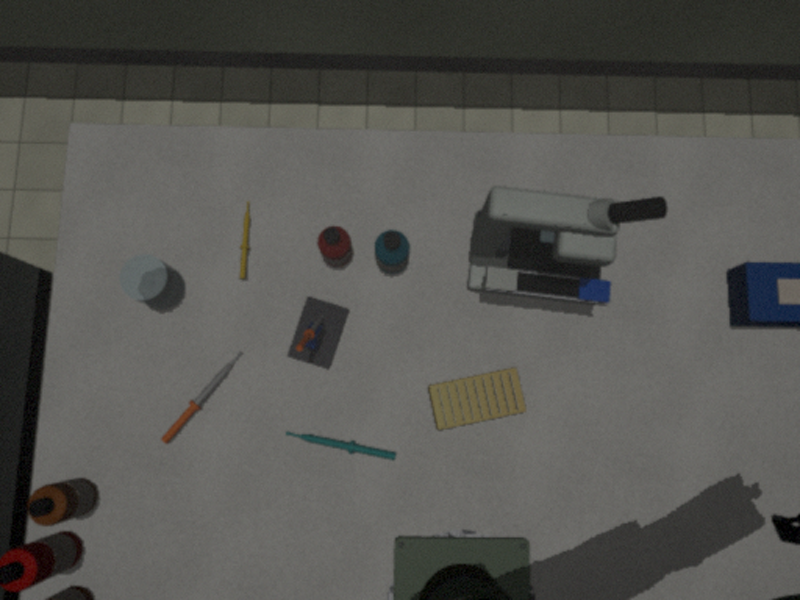

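The scene view shows the small orange stylus in its cradle (465,260 of 800x600). The larger orange one lies on the table at (523,225), and the microscope is at (260,420). Next I'll enlarge the parts I need.

```bash
python3 - <<'E'
import cv2,numpy as np
def crop(n,x0,y0,x1,y1,out,k=8):
    im=cv2.imread(f"pics/raw_{n}0.png")[y0:y1,x0:x1]
    im=np.clip(im.astype(float)*(1.8 if n=="top" else 1.1),0,255).astype(np.uint8)
    im=cv2.resize(im,None,fx=k,fy=k,interpolation=cv2.INTER_CUBIC)
    for i in range(x0-x0%10+10,x1,10): cv2.putText(im,str(i),((i-x0)*k,10),0,.35,(0,0,255));cv2.line(im,((i-x0)*k,12),((i-x0)*k,18),(0,0,255))
    for i in range(y0-y0%10+10,y1,10): cv2.putText(im,str(i),(0,(i-y0)*k),0,.35,(0,0,255));cv2.line(im,(22,(i-y0)*k),(28,(i-y0)*k),(0,0,255))
    cv2.imwrite(f"pics/{out}.png",im)
crop("top",180,180,230,242,"c_top_cr",9)
crop("top",295,112,430,200,"c_top_mi",5)
crop("scene",275,135,325,215,"c_sc_cr",7)
crop("scene",75,195,245,355,"c_sc_mi",4)
E
```

```text
(no output)
```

View pics/c_top_cr.png

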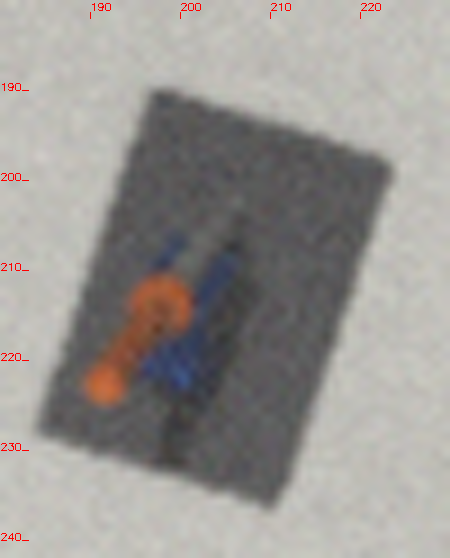

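View pics/c_top_mi.png

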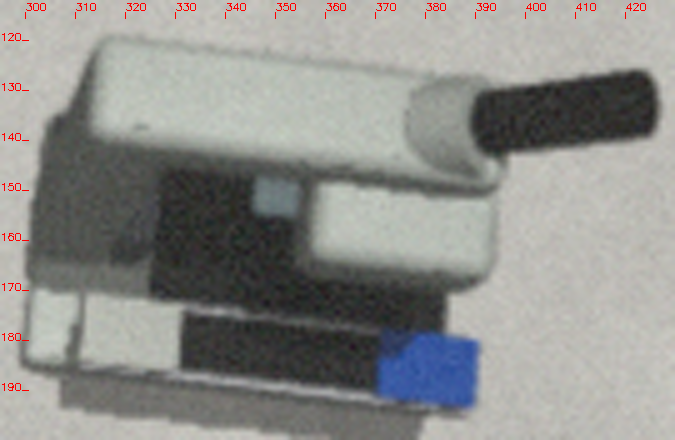

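View pics/c_sc_cr.png

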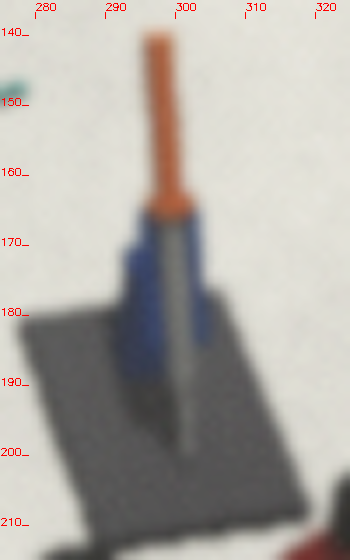

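View pics/c_sc_mi.png

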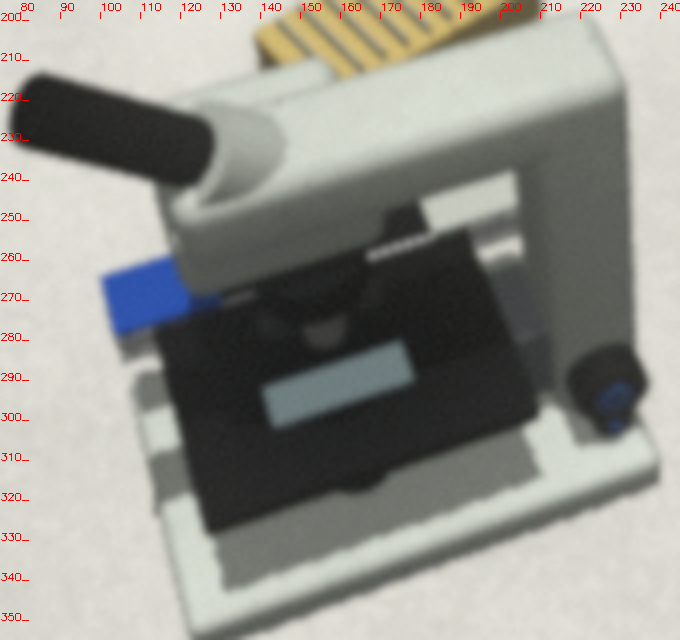

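The top crop shows the bar between (331.5,180) and (370.4,184) in raw pixels, with the blue block's end at about 390. The stylus tail is at (191.7,222.6) and its collar at (197.8,213.9). The scene crop shows the tail at (297.6,140), the collar at (299.6,164) and the tip at (300.7,200). Now I'll fit the poses.

```bash
cat > h.py <<'E'
import numpy as np, json
from workcell import vision
C={n:vision.calibration(n) for n in("scene","top")}
def proj(n,p):
    p=np.asarray(p,float).reshape(-1,3); c=C[n]; T=np.array(c["camera_from_world"]); q=p@T[:3,:3].T+T[:3,3]
    u=q@np.array(c["intrinsics"]).T; return u[:,:2]/u[:,2:]
def planar(v,p):
    p=np.asarray(p,float); c,s=np.cos(v[2]),np.sin(v[2])
    return np.array([v[0]+c*p[0]-s*p[1],v[1]+s*p[0]+c*p[1],p[2]])
E
python3 - <<'E'
from h import *
from scipy.optimize import least_squares
for n in C:
    T=np.array(C[n]["camera_from_world"]);print(n,"cam",-T[:3,:3].T@T[:3,3])
# microscope; nan = ignore
N=np.nan
obs=[("top",(-68,60,110),(331.4,185.6)),("top",(-68,-60,112),(370.4,189.6)),("top",(-34,60,110),(331.6,174.4)),
("top",(-71,-120,114),(389.8,193.4)),("top",(-31,-120,114),(391,180.2)),("scene",(-71,-120,114),(100.5,263.8)),("scene",(-31,-120,114),(104.5,278.8))]
def r(v,full=False):
    e=np.array([proj(n,planar(v,p))[0]-np.array(o) for n,p,o in obs]); return e if full else e.ravel()
s=least_squares(r,[600,-100,0.0],loss="soft_l1"); print("mic",s.x); print(r(s.x,True).round(1))
v=s.x
for nm,p in dict(head=(-38,0,230),hl=(-38,50,230),hr=(-38,-50,230),headtop=(-38,0,305),start=(-51,50,110),end=(-51,-50,110)).items():
    print(nm,planar(v,p).round(1),proj("top",planar(v,p)).round(1),proj("scene",planar(v,p)).round(1))
# stylus
sa,ca=np.sin(np.pi/6),np.cos(np.pi/6)
ob=[("top",167,(191.7,222.6)),("top",102,(197.8,213.9)),("scene",167,(297.6,140.1)),("scene",102,(299.6,164.3)),("scene",0,(300.7,200))]
def pt(w,d): return np.array([w[0]-np.cos(w[2])*sa*d, w[1]-np.sin(w[2])*sa*d, 22+ca*d])
def r2(w,full=False):
    e=np.array([proj(n,pt(w,d))[0]-np.array(o) for n,d,o in ob]); return e if full else e.ravel()
s2=least_squares(r2,[500,250,0.0]); print("sty",s2.x); print(r2(s2.x,True).round(1)); print("grip",pt(s2.x,135))
# plate
pc=[("top",(196.9,189.9)),("top",(223.2,198.5)),("top",(210,236.5)),("top",(184.3,228.2)),("scene",(278,181.5)),("scene",(305.6,177)),("scene",(318,208.5)),("scene",(288.7,213))]
# corners world: front(+x)
loc={0:(65,45),1:(65,-45),2:(-65,-45),3:(-65,45)}
order=[0,1,2,3]
for perm in ([0,1,2,3, 2,3,0,1],[0,1,2,3,3,2,1,0],[0,1,2,3,2,3,1,0],[0,1,2,3, 2,3,0,1][::1]):
  def r3(w,full=False):
    e=np.array([proj(n,planar(w,(*loc[k],w[3])))[0]-np.array(o) for (n,o),k in zip(pc,perm)]); return e if full else e.ravel()
  s3=least_squares(r3,[500,200,0,8]); print("plate",s3.x,s3.cost)
json.dump(dict(mic=list(s.x),sty=list(s2.x)),open("poses.json","w"))
E
```

```text
scene cam [1290.8896366  -276.49584682  987.5343695 ]
top cam [ 374.82158599  137.16444861 1338.84130559]
mic [ 668.90425096 -160.67227176   43.8960588 ]
[[-1.4 -0.1]
 [-0.5 -0.1]
 [-0.8  0. ]
 [ 0.2 -1. ]
 [-0.4 -0.8]
 [-2.3 -0.1]
 [-2.6 -1.1]]
head [ 631.  -157.4  230. ] [[360.8 169. ]] [[147.1 224. ]]
hl [ 635.4 -107.6  230. ] [[342.6 167.1]] [[170.3 216.8]]
hr [ 626.7 -207.2  230. ] [[379.  170.9]] [[123.1 231.5]]
headtop [ 631.  -157.4  305. ] [[368.4 162.5]] [[141.3 199.3]]
start [ 622.4 -106.5  110. ] [[333.7 180.3]] [[174.8 247. ]]
end [ 613.8 -206.1  110. ] [[366.8 183.7]] [[131.9 261.2]]
sty [ 5.65888811e+02  2.83039628e+02 -3.04016668e-01]
[[-0.6 -1.4]
 [-0.2 -1.2]
 [-0.7 -0.2]
 [-1.2 -1. ]
 [ 0.  -1.1]]
grip [501.48424044 303.24609563 138.91342951]
plate [ 5.29691298e+02  2.95253072e+02 -2.94178307e-01 -2.79760948e-01] 3.8282969662747135
plate [ 5.26585767e+02  2.98369897e+02 -2.00393761e-01 -8.36026951e+00] 1743.6130099399372
plate [ 5.27986498e+02  2.96935533e+02 -2.49036040e-01 -4.68370568e+00] 930.5262855906172
plate [ 5.29691298e+02  2.95253072e+02 -2.94178307e-01 -2.79760948e-01] 3.8282969662747135
```

The fits agree to about 1 px once I allow for the half-pixel offset of my crops. I'll redo them with that correction and check that the arm can reach with an axial grasp, the tool along the stylus.

```bash
cat >> h.py <<'E'
from scipy.spatial.transform import Rotation as R
def toolrot(psi,al,flip):
    z=np.array([np.cos(psi)*np.sin(al),np.sin(psi)*np.sin(al),-np.cos(al)])
    y=np.array([-np.sin(psi),np.cos(psi),0])*(-1 if flip else 1)
    M=np.c_[np.cross(y,z),y,z]; return list(R.from_matrix(M).as_euler("xyz")), z
E
python3 - <<'E'
from h import *
from workcell import bot
from scipy.optimize import least_squares
obs=[("top",(-68,60,110),(331.4,185.6)),("top",(-68,-60,112),(370.4,189.6)),("top",(-34,60,110),(331.6,174.4)),
("top",(-71,-120,114),(389.8,193.4)),("top",(-31,-120,114),(391,180.2)),("scene",(-71,-120,114),(100.5,263.8)),("scene",(-31,-120,114),(104.5,278.8))]
def r(v,full=False):
    e=np.array([proj(n,planar(v,p))[0]-np.array(o)+.5 for n,p,o in obs]); return e if full else e.ravel()
s=least_squares(r,[600,-100,0.0],loss="soft_l1"); s.x[2]=(s.x[2]+np.pi)%(2*np.pi)-np.pi; print("mic",s.x); print(r(s.x,True).round(1).tolist())
sa,ca=np.sin(np.pi/6),np.cos(np.pi/6)
ob=[("top",167,(191.7,222.6)),("top",102,(197.8,213.9)),("scene",167,(297.6,140.1)),("scene",102,(299.6,164.3)),("scene",0,(300.7,200))]
def pt(w,d): return np.array([w[0]-np.cos(w[2])*sa*d, w[1]-np.sin(w[2])*sa*d, 22+ca*d])
def r2(w,full=False):
    e=np.array([proj(n,pt(w,d))[0]-np.array(o)+.5 for n,d,o in ob]); return e if full else e.ravel()
s2=least_squares(r2,[500,250,0.0]); print("sty",s2.x); print(r2(s2.x,True).round(1).tolist())
pc=[("top",(196.9,189.9)),("top",(223.2,198.5)),("top",(210,236.5)),("top",(184.3,228.2)),("scene",(278,181.5)),("scene",(305.6,177)),("scene",(318,208.5)),("scene",(288.7,213))]
loc={0:(65,45),1:(65,-45),2:(-65,-45),3:(-65,45)}
def r3(w,full=False):
    e=np.array([proj(n,planar(w,(*loc[k],w[3])))[0]-np.array(o)+.5 for (n,o),k in zip(pc,[0,1,2,3,2,3,0,1])]); return e if full else e.ravel()
s3=least_squares(r3,[500,200,0,8]); print("plate",s3.x,r3(s3.x,True).round(1).tolist())
json.dump(dict(mic=list(s.x),sty=list(s2.x),plate=list(s3.x)),open("poses.json","w"))
w=s2.x; v=s.x
for f in(0,1):
  rot,z=toolrot(w[2],np.pi/6,f); g=pt(w,135)+2*z
  for d in(0,-60,-100): print(f,"cr",d,np.round(bot.inverse_kinematics(list(g+d*z),rot),2) if bot.inverse_kinematics(list(g+d*z),rot) is not None else None)
  for psi in (v[2],w[2]):
   rot,z=toolrot(psi,np.pi/6,f)
   for y in (50,-30):
    q=bot.inverse_kinematics(list(planar(v,(-51,y,113))-133*z),rot); print(f,"mic",round(psi,2),y,None if q is None else np.round(q,2))
E
```

```text
mic [ 6.70055751e+02 -1.59714765e+02 -9.34428364e-02]
[[-1.4, -0.2], [-0.5, 0.1], [-0.7, 0.0], [0.2, -0.6], [-0.3, -0.4], [-1.1, 0.3], [-1.5, -0.7]]
sty [ 5.65011588e+02  2.82444474e+02 -3.19810688e-01]
[[-0.3, -0.7], [0.2, -0.5], [-0.1, 0.1], [-0.8, -0.6], [0.2, -0.8]]
plate [ 5.30021730e+02  2.94891108e+02 -2.94463205e-01  2.53892865e+00] [[0.0, 0.0], [0.1, -0.1], [0.3, 0.3], [-0.8, -0.1], [-1.2, -0.4], [0.5, -0.1], [1.2, 0.2], [-0.7, 0.5]]
0 cr 0 [-1.16  0.96  0.66  1.91 -0.37  0.15  0.8 ]
0 cr -60 [-1.29  0.9   0.81  1.92 -0.5   0.28  0.93]
0 cr -100 [-1.36  0.84  0.86  1.91 -0.39  0.36  0.82]
0 mic -0.09 50 [ 0.79  0.92 -1.35  2.07  1.64  0.98  0.09]
0 mic -0.09 -30 [ 0.82  0.75 -0.91  2.03  1.59  0.5   0.26]
0 mic -0.32 50 [ 0.61  0.82 -1.13  2.07  1.63  0.94 -0.22]
0 mic -0.32 -30 [ 0.8   0.83 -1.13  2.04  1.63  0.85 -0.04]
1 cr 0 [-1.2   0.99  0.75  1.91 -0.81  0.2  -1.92]
1 cr -60 [-1.39  1.03  1.12  1.92 -1.1   0.49 -1.64]
1 cr -100 [-0.3   1.   -1.35  1.88  1.43  1.6   2.31]
1 mic -0.09 50 [ 0.28  0.61 -0.25  2.09  2.04  0.15  2.72]
1 mic -0.09 -30 [ 0.33  0.62 -0.03  2.04  4.43  0.1   0.48]
1 mic -0.32 50 [-0.09  0.61  0.19  2.09  2.6   0.07  1.84]
1 mic -0.32 -30 [ 0.22  0.61 -0.03  2.06  2.14  0.09  2.47]
```

```bash
cat >> h.py <<'E'
P=json.load(open("poses.json")); AL=np.pi/6
def grip_from_tip(tip,psi):  # stylus_grip for tip centre
    return np.asarray(tip)-135*np.array([np.cos(psi)*np.sin(AL),np.sin(psi)*np.sin(AL),-np.cos(AL)])
def axis(psi): return np.array([np.cos(psi)*np.sin(AL),np.sin(psi)*np.sin(AL),-np.cos(AL)])
E
python3 - <<'E'
from h import *
from workcell import bot
from scipy.optimize import least_squares
psi=-0.297
ob=[("top",167,(191.7,222.6)),("top",102,(197.8,213.9)),("scene",167,(297.6,140.1)),("scene",102,(299.6,164.3)),("scene",0,(300.7,200))]
def f(w): return np.array([proj(n,np.array([w[0],w[1],22])-d*axis(psi))[0]-np.array(o)+.5 for n,d,o in ob]).ravel()
s=least_squares(f,[560,280]); print(s.x,f(s.x).reshape(-1,2).round(1).tolist())
pl=P["plate"]; c,sn=np.cos(psi),np.sin(psi); d=s.x-np.array(pl[:2]); print("along,lat",d@[c,sn],d@[-sn,c])
tip=np.array([*s.x,22]); g=grip_from_tip(tip,psi); print("grip",g)
v=P["mic"]
for be in (0,12,20):
 for fl in(0,1):
  rot,z=toolrot(psi,np.radians(be),fl)
  L=[g+2*z+[0,0,h] for h in(0,60,200)]
  rm,zm=toolrot(v[2],np.radians(be),fl)
  M=[grip_from_tip(planar(v,(-51,y,113+h)),v[2])+2*zm for y,h in((50,0),(50,100),(-30,0))]
  for l,r in [(x,rot) for x in L]+[(x,rm) for x in M]:
    q=bot.inverse_kinematics(list(l),r); print(be,fl,None if q is None else np.round(q,2))
E
```

```text
[565.36234369 283.63812111] [[-0.1, -0.6], [0.2, -0.5], [-0.4, 0.1], [-0.7, -0.6], [0.6, -0.8]]
along,lat 37.0865765639858 -0.41778497662420344
grip [500.8175781  303.39218994 138.91342951]
0 0 [-0.35  0.91 -0.51  1.56  0.55  0.82  0.19]
0 0 [-0.33  0.83 -0.55  1.5   0.49  0.95  0.24]
0 0 [-0.23  0.74 -0.85  1.27  0.54  1.37  0.23]
0 0 [ 0.46  0.79 -0.69  1.54  0.56  1.02  1.09]
0 0 [ 0.48  0.69 -0.76  1.37  0.48  1.27  1.17]
0 0 [ 0.6   0.81 -0.72  1.49  0.58  1.06  1.23]
0 1 [-0.88  0.95  0.61  1.58 -0.69  0.83 -1.86]
0 1 [-0.83  0.84  0.49  1.52 -0.47  0.9  -2.05]
0 1 [-0.66  0.65  0.14  1.28 -0.09  1.22 -2.39]
0 1 [ 0.01  0.73  0.21  1.55 -0.18  0.88 -1.38]
0 1 [ 0.03  0.62  0.18  1.38 -0.12  1.15 -1.44]
0 1 [ 0.16  0.74  0.19  1.51 -0.17  0.91 -1.25]
12 0 [-0.74  0.84  0.1   1.72  0.22  0.48  0.41]
12 0 [-0.53  0.75 -0.3   1.66  0.59  0.73  0.09]
12 0 [-0.34  0.64 -0.7   1.43  0.64  1.19  0.12]
12 0 [ 0.44  0.69 -0.58  1.76  0.64  0.65  1.  ]
12 0 [ 0.53  0.59 -0.74  1.59  0.53  0.94  1.11]
12 0 [ 0.62  0.72 -0.65  1.72  0.65  0.7   1.15]
12 1 [-1.09  1.01  0.87  1.73 -0.95  0.68 -1.66]
12 1 [-1.11  0.92  0.92  1.68 -0.81  0.79 -1.78]
12 1 [-0.74  0.58  0.1   1.44  0.14  1.   -2.59]
12 1 [ 0.03  0.65  0.17  1.78 -0.23  0.52 -1.32]
12 1 [ 0.05  0.52  0.13  1.61 -0.11  0.81 -1.45]
12 1 [ 0.21  0.66  0.13  1.73 -0.23  0.56 -1.18]
20 0 [-1.    0.89  0.49  1.82 -0.27  0.31  0.82]
20 0 [-0.9   0.75  0.28  1.76  0.23  0.47  0.37]
20 0 [-0.54  0.57 -0.38  1.54  0.62  1.01  0.1 ]
20 0 [ 0.44  0.65 -0.54  1.91  0.89  0.44  0.75]
20 0 [ 0.52  0.52 -0.66  1.74  0.57  0.69  1.06]
20 0 [ 0.6   0.67 -0.54  1.86  0.74  0.43  1.05]
20 1 [-1.2   1.06  0.99  1.82 -1.14  0.6  -1.53]
20 1 [-1.25  1.04  1.17  1.77 -1.07  0.78 -1.57]
20 1 [-0.88  0.56  0.24  1.55  0.22  0.86 -2.68]
20 1 [ 0.05  0.62  0.13  1.92 -0.34  0.27 -1.21]
20 1 [ 0.07  0.47  0.09  1.76 -0.11  0.57 -1.44]
20 1 [ 0.27  0.63  0.05  1.87 -0.32  0.31 -1.08]
```

```bash
cat >> h.py <<'E'
PSI_C=-0.297; TIP_C=np.array([565.4,283.6,22.]); BE=np.radians(6)
ROT_C,ZC=toolrot(PSI_C,BE,0); TCP_C=grip_from_tip(TIP_C,PSI_C)+2*ZC
V=P["mic"]; ROT_M,ZM=toolrot(V[2],BE,0)
def tcp_m(tip,dgrip=0): return grip_from_tip(tip,V[2])+2*ZM   # tip in world
import cv2
def snap(name,cam):
    im=vision.capture(cam); cv2.imwrite(f"pics/raw_{name}.png",im[:,:,::-1]); return im
def crop(name,x0,y0,x1,y1,k,gain=1.):
    im=cv2.imread(f"pics/raw_{name}.png")[y0:y1,x0:x1]
    im=np.clip(im.astype(float)*gain,0,255).astype(np.uint8)
    im=cv2.resize(im,None,fx=k,fy=k,interpolation=cv2.INTER_CUBIC)
    for i in range(x0-x0%10+10,x1,10): cv2.putText(im,str(i),((i-x0)*k,10),0,.35,(0,0,255))
    for i in range(y0-y0%10+10,y1,10): cv2.putText(im,str(i),(0,(i-y0)*k),0,.35,(0,0,255))
    cv2.imwrite(f"pics/{name}.png",im)
E
python3 - <<'E'
from h import *
from workcell import bot,claw
t0=bot.read_time_s()
F=[bot.read_wrist_force() for _ in range(5)]; print(np.round(F,2).tolist(), bot.read_time_s()-t0)
r,_=toolrot(-0.3,0,0)
bot.move_to([400,-150,340],r); print(bot.read_time_s())
bot.move_to(list(TCP_C+[0,0,80]),ROT_C); print(bot.read_time_s(), bot.read_q())
snap("hov_s","scene");snap("hov_t","top"); crop("hov_s",240,80,350,220,4);crop("hov_t",160,160,280,280,5,1.8)
E
```

```text
[[0.18, 0.12, -0.97], [0.18, 0.12, -0.97], [0.18, 0.12, -0.97], [0.18, 0.12, -0.97], [0.18, 0.12, -0.97]] 0.0
1.675
3.425 [-0.36528019  0.7737947  -0.54632652  1.55646778  0.59401294  0.92591033
  0.13352648]
```

View pics/hov_s.png

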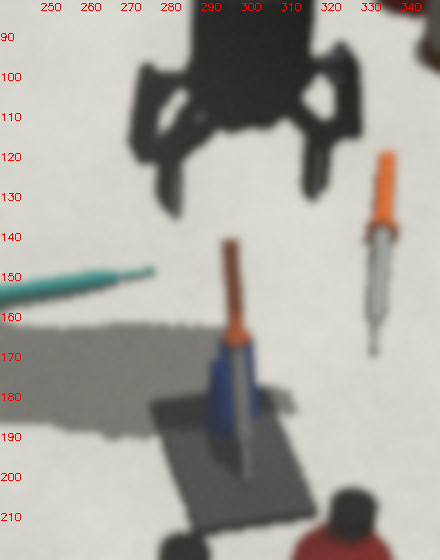

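View pics/hov_t.png

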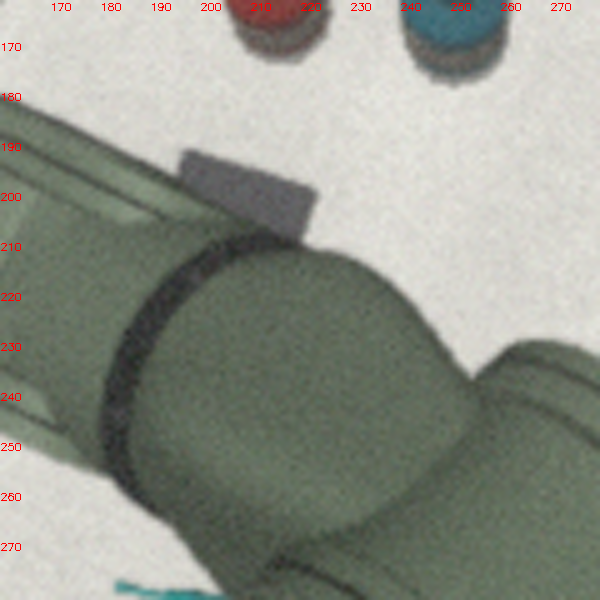

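The gripper hovers over the stylus, with fingertips at about raw (283,133) and (318,129) and the stylus tail at (297.5,140). The arm hides the stylus from the top camera. I'll compare the gripper with its predicted projection.

```bash
python3 - <<'E'
from h import *
from workcell import bot
p=np.array(bot.read_eef_pos()); print(p-(TCP_C+[0,0,80]), bot.read_eef_rot(),ROT_C)
y=np.array([-np.sin(PSI_C),np.cos(PSI_C),0])
for d in(-2,4,17): print(d,proj("scene",[p+d*ZC+42*y,p+d*ZC-42*y,p+d*ZC+57*y,p+d*ZC-57*y]).round(1).tolist())
print(proj("scene",grip_from_tip(TIP_C,PSI_C)), proj("scene",TIP_C-167*axis(PSI_C)))
E
```

```text
[ 0.59989042 -1.03372546  0.27289023] [-3.14153909  0.10518885  2.84294963] [np.float64(3.141592653589793), np.float64(0.10471975511965992), np.float64(2.8445926535897934)]
-2 [[315.3, 126.2], [284.0, 130.2], [320.8, 125.6], [278.3, 130.9]]
4 [[315.1, 128.2], [283.9, 132.1], [320.6, 127.5], [278.3, 132.8]]
17 [[314.7, 132.4], [283.7, 136.3], [320.2, 131.7], [278.1, 137.1]]
[[297.53855435 151.36168394]] [[296.73678778 139.73055574]]
```

```bash
python3 - <<'E'
from h import *
from workcell import bot,claw
bot.move_linear(list(TCP_C),120); bot.sleep(.15)
p=np.array(bot.read_eef_pos()); print("err",p-TCP_C)
snap("pre_s","scene")
claw.gripper_to(0.0,25); print("op",bot.read_opening(),bot.read_wrist_force(),bot.read_eef_pos()-TCP_C)
snap("gr_s","scene"); crop("gr_s",240,100,350,220,5); crop("pre_s",240,100,350,220,5)
print(bot.read_time_s())
E
```

```text
err [0.2617847  0.13112192 0.69838667]
op 0.13178582449927598 [1.96360222 2.49638263 0.27040664] [0.17829451 0.3380761  0.09902091]
5.25
```

View pics/gr_s.png

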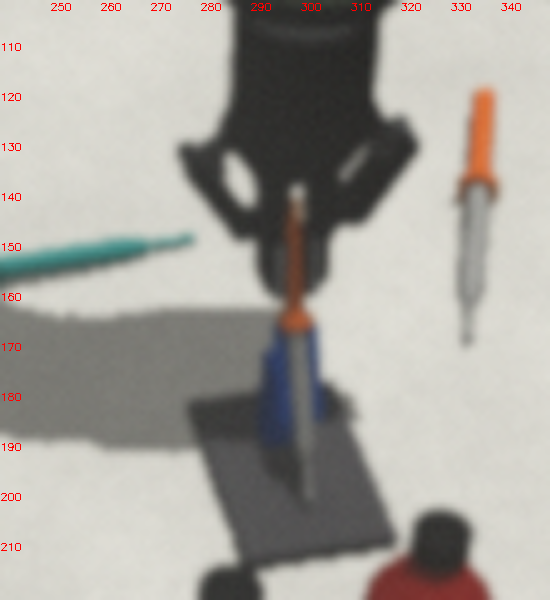

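View pics/pre_s.png

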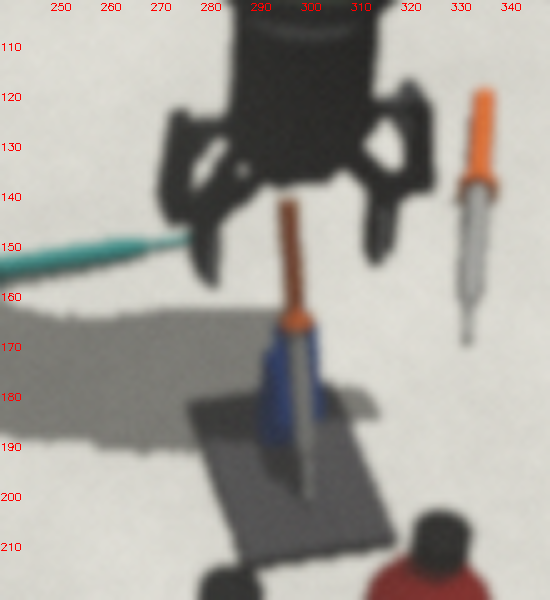

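The jaws have closed on the orange grip at an opening of 0.13, about 11 mm. The stylus tip is still at raw (300,200), so it has not shifted. Now I'll lift it straight up and check it in the gripper.

```bash
python3 - <<'E'
from h import *
from workcell import bot,claw
p=np.array(bot.read_eef_pos()); rr=bot.read_eef_rot()
M=R.from_euler("xyz",rr).as_matrix()
off=M.T@(TIP_C-p); json.dump(dict(off=off.tolist(),tcp=p.tolist(),rot=list(rr)),open("grasp.json","w")); print("tip in tool",off)
bot.move_linear(list(TCP_C+[0,0,30]),100)
claw.gripper_to(0.0,90); print(bot.read_opening())
bot.move_linear(list(TCP_C+[0,0,200]),200); bot.sleep(.1)
print(bot.read_opening(),bot.read_wrist_force(),bot.read_time_s())
snap("lf_s","scene"); crop("lf_s",240,40,350,220,3)
snap("lf_t","top"); crop("lf_t",160,120,280,240,4,1.8)
p=np.array(bot.read_eef_pos());M=R.from_euler("xyz",bot.read_eef_rot()).as_matrix(); t=p+M@off
print(proj("scene",t),proj("top",t),t)
E
```

```text
tip in tool [-54.79829905  -0.47479795 121.46752562]
0.11711531545091686
0.11509219128787011 [-0.16885389  0.19526094 -0.17351066] 7.0167
[[307.00248732 143.97156396]] [[198.71469862 190.44390537]] [564.9458919  283.01540833 221.09442784]
```

View pics/lf_s.png

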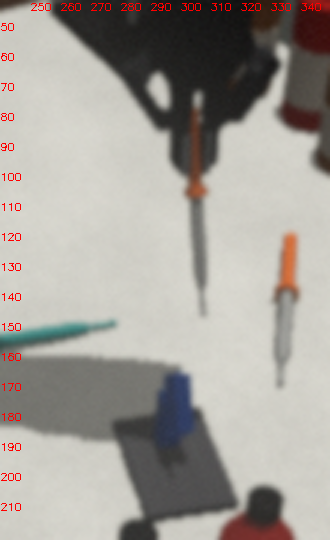

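View pics/lf_t.png

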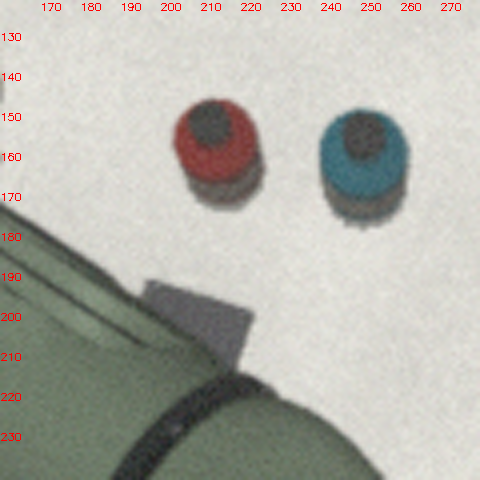

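The lifted stylus tip shows at raw (307.5,144) against a predicted (307.0,144), so the grasp geometry holds. The cradle is empty and the bottles are unmoved. On to the microscope.

```bash
cat >> h.py <<'E'
import os
if os.path.exists("grasp.json"):
    G=json.load(open("grasp.json")); OFF=np.array(G["off"])
MM=R.from_euler("xyz",ROT_M).as_matrix()
# virtual (unsprung) tip position in mic frame -> TCP
def T(x,y,z): return list(planar(V,(x,y,z))-MM@OFF)
AX=np.array([np.sin(AL),0,-np.cos(AL)])  # axis in mic frame
E
python3 - <<'E'
from h import *
from workcell import bot,claw
for a in [(-130,60,215),(-130,50,160),(-51,50,125),(-51,50,105),(-51,-40,105)]:
    q=bot.inverse_kinematics(T(*a),ROT_M); print(a,np.round(T(*a),0),None if q is None else np.round(q,2))
bot.move_to(T(-130,60,230),ROT_M); print(bot.read_time_s(),bot.read_q().round(2))
bot.move_linear(T(-125,50,150),200)
bot.move_linear(T(-51,50,124),120); bot.sleep(.2)
print(bot.read_time_s(),np.array(bot.read_eef_pos())-T(-51,50,124),np.array(bot.read_eef_rot())-ROT_M)
F=[]
for _ in range(8): F.append(bot.read_wrist_force()); bot.sleep(.025)
print(np.round(F,2).tolist())
snap("m_s","scene");snap("m_t","top");crop("m_s",75,170,245,320,4);crop("m_t",295,100,430,220,5,1.8)
t=planar(V,(-51,50,124));print(proj("scene",t),proj("top",t),proj("top",planar(V,(-51,50,110))))
E
```

```text
(-130, 60, 215) [479. -81. 330.] [ 0.56  0.5  -0.76  1.74  0.44  0.96  1.12]
(-130, 50, 160) [478. -91. 275.] [ 0.55  0.57 -0.73  1.84  0.54  0.82  1.04]
(-51, 50, 125) [557. -98. 240.] [ 0.48  0.73 -0.7   1.63  0.61  0.89  1.04]
(-51, 50, 105) [557. -98. 220.] [ 0.47  0.75 -0.68  1.66  0.64  0.84  1.01]
(-51, -40, 105) [ 549. -188.  220.] [ 0.64  0.78 -0.7   1.61  0.63  0.88  1.19]
8.55 [ 0.56  0.48 -0.76  1.71  0.42  1.    1.14]
10.1 [-0.22310203 -0.10508562  0.42963509] [-6.28289641e+00  4.27470624e-04 -5.40241119e-05]
[[0.23, 0.46, -0.73], [0.28, -0.0, -0.83], [-0.52, 0.29, -0.83], [0.08, -0.35, -0.02], [0.34, 0.58, -0.96], [0.31, -0.41, -0.8], [-0.45, -0.43, -1.05], [-0.53, 0.36, 0.24]]
[[174.87550585 243.54499187]] [[334.19988561 178.85394483]] [[333.28798833 179.77202799]]
```

View pics/m_s.png

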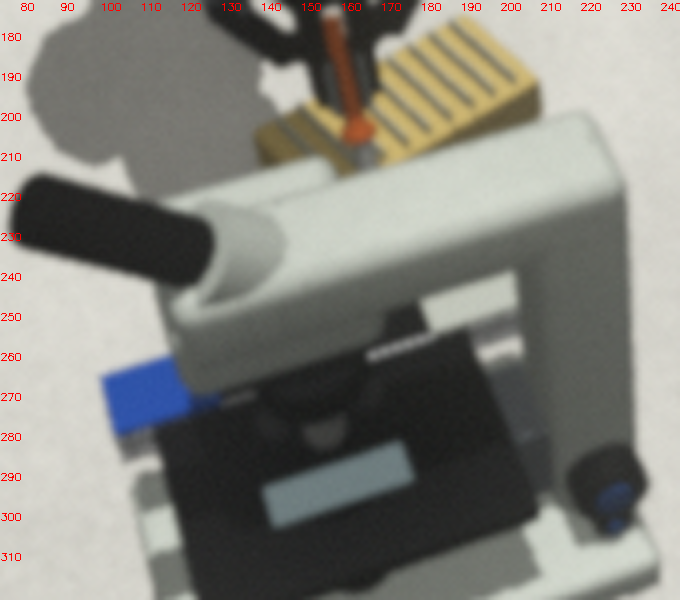

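View pics/m_t.png

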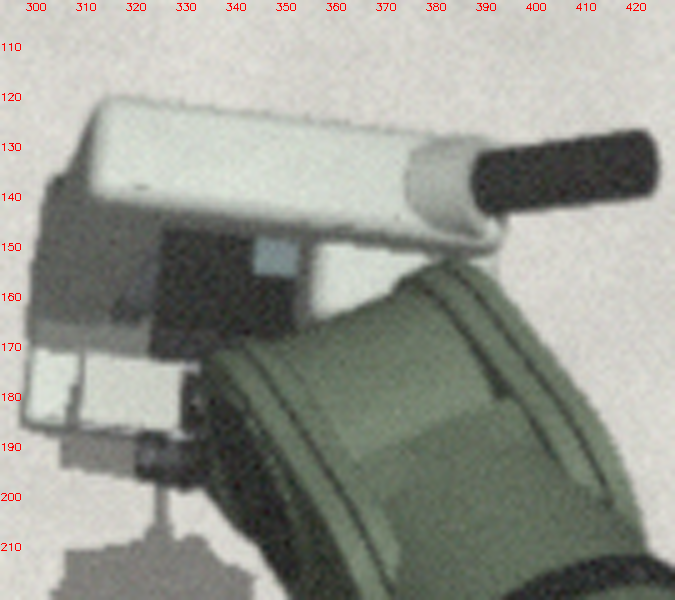

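The top view shows the arm above the head's right part, raw (370-420,155-200), so I need to check its clearance to the eyepiece in the full scene picture. The wrist force noise is about 0.4 N.

```bash
python3 - <<'E'
import cv2
im=cv2.imread("pics/raw_m_s.png"); cv2.imwrite("pics/m_s_full.png",cv2.resize(im,(768,576),interpolation=cv2.INTER_CUBIC))
E
```

```text
(no output)
```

View pics/m_s_full.png

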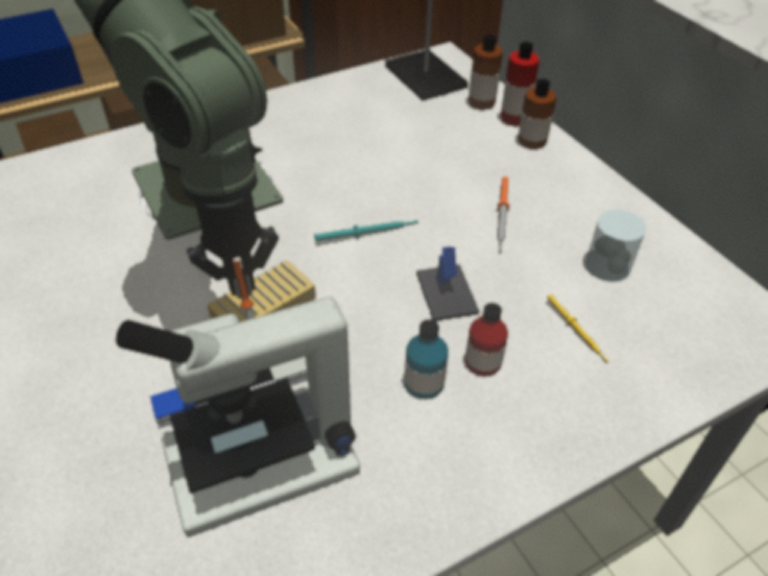

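```bash
cat >> h.py <<'E'
from workcell import bot,claw
def favg(n=16,dt=.02):
    F=[]
    for _ in range(n): F.append(bot.read_wrist_force()); bot.sleep(dt)
    return np.mean(F,0)
def mic_err():  # actual virtual tip in mic frame
    p=np.array(bot.read_eef_pos());M=R.from_euler("xyz",bot.read_eef_rot()).as_matrix(); t=p+M@OFF
    c,s=np.cos(V[2]),np.sin(V[2]); d=t-[V[0],V[1],0]; return np.array([c*d[0]+s*d[1],-s*d[0]+c*d[1],d[2]])
def tomic(f):
    c,s=np.cos(V[2]),np.sin(V[2]); return np.array([c*f[0]+s*f[1],-s*f[0]+c*f[1],f[2]])
def P8(y,d,zc=113.): b=np.array([-51,y,zc])+d*AX; return T(*b)
E
python3 - <<'E'
from h import *
f0=favg(); 
bot.move_linear(P8(50,-2),40)
f1=favg(10); print("air",tomic(f0),tomic(f1))
bot.move_linear(P8(50,4),30); f2=favg(16); print("4:",(tomic(f2)-tomic(f0)).round(2),mic_err())
bot.move_linear(P8(50,8.3),30); f3=favg(16); print("8.3:",(tomic(f3)-tomic(f0)).round(2),mic_err())
json.dump(dict(f0=tomic((f0*16+f1*10)/26).tolist()),open("f0.json","w"))
print(bot.read_time_s())
E
```

```text
air [-0.00865447  0.02998831 -0.97377825] [ 0.30375003 -0.2130293  -0.8187116 ]
4: [ 0.23 -0.04  1.3 ] [-48.95488825  50.02361031 109.65131376]
8.3: [-0.08  0.18  2.11] [-46.83053529  50.02961579 105.85747974]
12.3917
```

Contact forces of 1.3 N at 4 mm and 2.1 N at 8.3 mm match the spring model, so the z calibration is right. Next I'll draw along the bar in small steps and watch for the drop.

```bash
python3 - <<'E'
from h import *
f0=np.array(json.load(open("f0.json"))["f0"])
bot.move_linear(P8(27,8.3),40)
y=27.; hist=[]; ok=0
ref=None
while y>-36:
    y-=1.5
    bot.move_linear(P8(y,8.3),25)
    f=tomic(favg(5,.012))-f0; hist.append(f)
    print(round(y,1),f.round(2))
    low=f[2]<1.45; lat=f[1]>2.5
    if lat or low:
        f=tomic(favg(14,.012))-f0; print(" recheck",y,f.round(2),mic_err().round(2))
        if f[2]<1.5 or f[1]>2.5: ok=1;break
print(ok,y,bot.read_time_s())
E
```

```text
25.5 [-0.01 -0.03  1.75]
24.0 [-0.09 -0.21  1.94]
22.5 [ 0.09 -0.73  1.86]
21.0 [ 0.12 -0.58  1.78]
19.5 [-0.66 -0.36  1.7 ]
18.0 [-0.32 -0.99  2.09]
16.5 [ 0.17 -0.89  1.87]
15.0 [-0.01 -0.64  2.1 ]
13.5 [-0.1  -0.59  2.23]
12.0 [ 0.07 -0.58  1.88]
10.5 [-0.3  -0.43  1.68]
9.0 [ 0.16 -1.01  1.31]
 recheck 9.0 [ 0.1  -0.45  1.84] [-46.87   8.86 105.81]
7.5 [-0.16 -0.37  1.76]
6.0 [ 0.43 -0.02  2.36]
4.5 [ 0.27 -0.87  2.08]
3.0 [-0.3  -0.84  1.83]
1.5 [ 0.47 -0.75  1.81]
0.0 [ 0.45 -0.36  2.26]
-1.5 [-0.29 -0.77  2.28]
-3.0 [-0.08 -0.48  1.6 ]
-4.5 [-0.09 -0.61  1.34]
 recheck -4.5 [-0.05 -0.68  1.82] [-46.87  -4.63 105.81]
-6.0 [-0.26 -0.48  2.58]
-7.5 [ 0.05 -0.61  2.17]
-9.0 [-0.12 -0.44  1.76]
-10.5 [-0.14 -0.73  1.87]
-12.0 [ 0.02 -0.5   2.08]
-13.5 [-0.33 -0.74  2.1 ]
-15.0 [ 0.23 -2.42  1.64]
-16.5 [-0.53 -2.42  0.92]
 recheck -16.5 [-0.45 -2.83  1.06] [-46.94 -16.77 105.76]
1 -16.5 21.925
```

The drop appears at y = -16.5, where the normal force has fallen to about 1.0 N, just as the model predicts for a 5 mm drop, and there is a side load. I'll back off a little to relieve that load and centre the tip.

```bash
python3 - <<'E'
from h import *
f0=np.array(json.load(open("f0.json"))["f0"])
def show(l):
    F=[];m=[]
    for _ in range(10): F.append(bot.read_wrist_force());m.append(bot.read_moment());bot.sleep(.012)
    print(l,(tomic(np.mean(F,0))-f0).round(2),tomic(np.mean(m,0)).round(3),mic_err().round(2))
show("at")
for y in(-15.9,-15.3):
    bot.move_linear(P8(y,8.3),20); show(y)
print(bot.read_time_s())
E
```

```text
at [-0.68 -2.95  1.16] [-0.948  0.198 -0.242] [-46.93 -16.68 105.77]
-15.9 [-0.36 -3.98  1.14] [-1.36   0.229 -0.353] [-46.89 -16.1  105.79]
-15.3 [-0.7  -5.05  1.27] [-1.685  0.216 -0.444] [-46.9  -15.62 105.79]
22.675
```

Moving back raised the side load (-5 N), so the tip rests on the near wall after dropping over that edge with some sideways compliance. Extrapolating to zero load puts the slot centre near y = -19.7. I'll go forward to there.

```bash
python3 - <<'E'
from h import *
f0=np.array(json.load(open("f0.json"))["f0"])
def show(l):
    F=[]
    for _ in range(12): F.append(bot.read_wrist_force());bot.sleep(.012)
    f=tomic(np.mean(F,0))-f0; print(l,f.round(2),mic_err().round(2)); return f
for y in(-17.5,-18.5,-19.3):
    bot.move_linear(P8(y,8.3),20); f=show(y)
    if f[1]>1: break
print(bot.read_time_s())
E
```

```text
-17.5 [ 0.02 -2.46  1.  ] [-46.72 -17.29 105.86]
-18.5 [0.19 0.07 0.8 ] [-46.79 -18.16 105.84]
-19.3 [-0.13  0.47  0.96] [-46.86 -19.28 105.79]
23.7333
```

The tip is free in the slot, with no side load and about 0.9 N normal force. I'll keep still, then push along the axis.

```bash
python3 - <<'E'
from h import *
f0=np.array(json.load(open("f0.json"))["f0"])
def show(l):
    f=tomic(favg(12,.012))-f0; print(l,f.round(2),mic_err().round(2)); return f
bot.sleep(1.0)
y=-19.3
for d in(11,14,17,18.5,20,20.8):
    bot.move_linear(P8(y,d),15); f=show(d)
    if f[2]>5: break
bot.sleep(.3); show("hold"); print(bot.read_time_s())
E
```

```text
11 [-0.13  0.34  1.08] [-45.53 -19.3  103.45]
14 [-0.84  0.33  1.32] [-44.04 -19.33 100.84]
17 [-1.09  0.07  1.3 ] [-42.5  -19.34  98.28]
18.5 [-0.86  0.12  1.5 ] [-41.77 -19.3   96.96]
20 [-0.57  0.1   1.75] [-40.97 -19.27  95.7 ]
20.8 [-0.5  -0.04  1.92] [-40.6  -19.28  94.98]
hold [-0.59  0.02  1.79] [-40.59 -19.28  95.  ]
27.5167
```

```bash
python3 - <<'E'
from h import *
f0=np.array(json.load(open("f0.json"))["f0"])
def show(l):
    f=tomic(favg(14,.012))-f0; print(l,f.round(2),mic_err().round(2)); return f
bot.move_linear(P8(-19.3,21.6),10); show(21.6)
bot.sleep(.2)
# test: back to 17.5 (if catch down, force well below the yield value)
bot.move_linear(P8(-19.3,17),30); show("back 17")
bot.move_linear(P8(-19.3,13),30); show("back 13")
bot.move_linear(P8(-19.3,-12),60); show("air")
print(bot.read_time_s(),bot.read_opening())
E
```

```text
21.6 [-0.74 -0.18  2.1 ] [-40.18 -19.27  94.31]
back 17 [-0.52 -0.15  1.22] [-42.5  -19.32  98.29]
back 13 [-0.28  0.05  1.03] [-44.47 -19.31 101.75]
air [ 0.33  0.04 -0.32] [-57.03 -19.31 123.13]
29.5833 0.11504355692590527
```

The release forces match a catch that is fully down. I'll retreat along the way I came, go back above the cradle, and check the stylus for slip before laying it down.

```bash
python3 - <<'E'
from h import *
bot.move_linear(T(-125,-10,150),150)
bot.move_linear(T(-130,50,230),200)
bot.move_to(list(TCP_C+[0,0,200]),ROT_C); bot.sleep(.2)
snap("rt_s","scene"); crop("rt_s",240,40,350,220,3); 
a=cv2.imread("pics/raw_lf_s.png")[40:220,240:350];b=cv2.imread("pics/raw_rt_s.png")[40:220,240:350]
cv2.imwrite("pics/cmp.png",cv2.resize(np.hstack([a,b]),None,fx=3,fy=3,interpolation=cv2.INTER_CUBIC))
for y in range(106,150,4):
    ra=a[y-40,50:80].astype(float).mean(1);rb=b[y-40,50:80].astype(float).mean(1)
    wa=np.clip(ra.max()-25-ra,0,None);wb=np.clip(rb.max()-25-rb,0,None);x=np.arange(290,320);print(y,(wa@x/wa.sum()).round(1) if wa.sum() else 0,(wb@x/wb.sum()).round(1) if wb.sum() else 0)
print(bot.read_time_s(),np.array(bot.read_eef_pos())-TCP_C,bot.read_eef_rot()-np.array(ROT_C))
E
```

```text
106 304.8 304.7
110 305.1 305.0
114 305.2 305.2
118 305.5 305.5
122 305.8 305.8
126 306.1 306.1
130 306.2 306.2
134 306.6 306.6
138 306.7 306.7
142 307.1 307.0
146 0 0
32.5917 [  0.34747758  -0.66985442 200.06310985] [-6.28312422e+00  1.69683756e-04 -9.85619763e-04]
```

View pics/cmp.png

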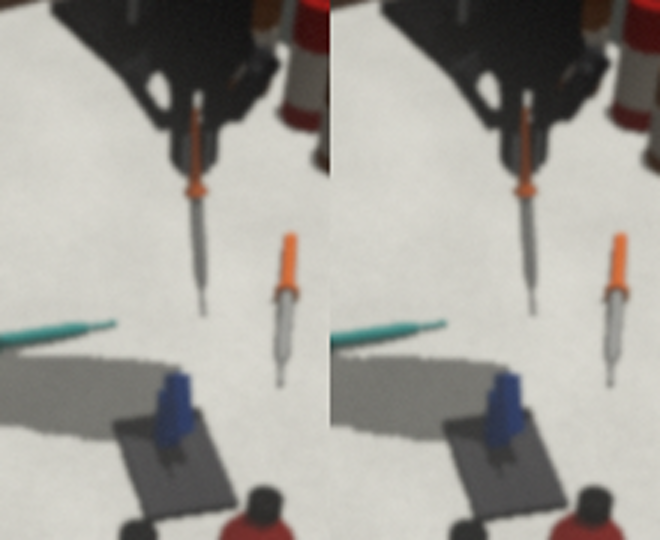

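The pictures from before and after match: the stylus columns agree to 0.1 px, so it hasn't slipped. I'll lower it into the cradle.

```bash
python3 - <<'E'
from h import *
tg=np.array(TCP_C)
bot.move_linear(list(tg+[0,0,40]),150); f0=favg(10,.015)
for h in(20,10,4,1.5,0.6):
    bot.move_linear(list(tg+[0,0,h]),50); f=favg(5,.012)-f0; print(h,f.round(2),(np.array(bot.read_eef_pos())-G["tcp"]).round(2))
    if np.abs(f).max()>8: break
snap("pl_s","scene"); crop("pl_s",240,100,350,220,5); print(bot.read_time_s())
E
```

```text
20 [-0.32  0.37  0.07] [-0.17 -0.27 19.92]
10 [0.73 0.17 0.05] [-0.23 -0.31  9.76]
4 [ 0.46  0.15 -0.12] [-0.23 -0.33  3.73]
1.5 [ 1.04  0.86 -0.26] [-0.13 -0.28  1.37]
0.6 [2.67 1.36 0.56] [-0.03 -0.2   0.55]
35.9
```

View pics/pl_s.png

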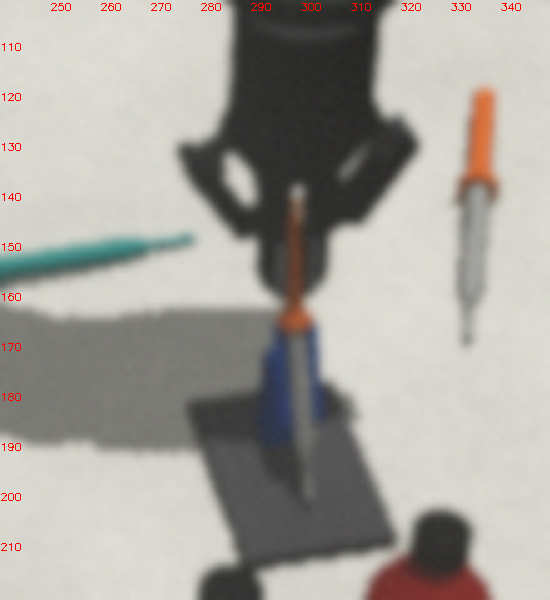

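The stylus sits in the trough again, with the tip at raw (300,200) as before and light contact forces. I'll release it, back off straight up, and check.

```bash
python3 - <<'E'
from h import *
bot.move_linear(list(TCP_C+[0,0,.2]),20)
claw.gripper_to(0.3,20); bot.sleep(.2); claw.gripper_to(1.0)
bot.move_linear(list(TCP_C+[0,0,110]),120)
r,_=toolrot(-0.3,0,0)
bot.move_to([400,-100,340],r); bot.sleep(.3)
for n,c in(("fin_s","scene"),("fin_t","top")): snap(n,c)
crop("fin_s",240,120,350,220,5); crop("fin_t",165,140,275,242,5,1.8)
for n,o in(("s","scene"),("t","top")):
    pass
print(bot.read_time_s())
a=cv2.imread("pics/raw_scene0.png");b=cv2.imread("pics/raw_fin_s.png")
cv2.imwrite("pics/cmp2.png",cv2.resize(np.vstack([a[130:215,200:345],b[130:215,200:345]]),None,fx=3.4,fy=3.4,interpolation=cv2.INTER_CUBIC))
E
```

```text
40.2917
```

View pics/cmp2.png

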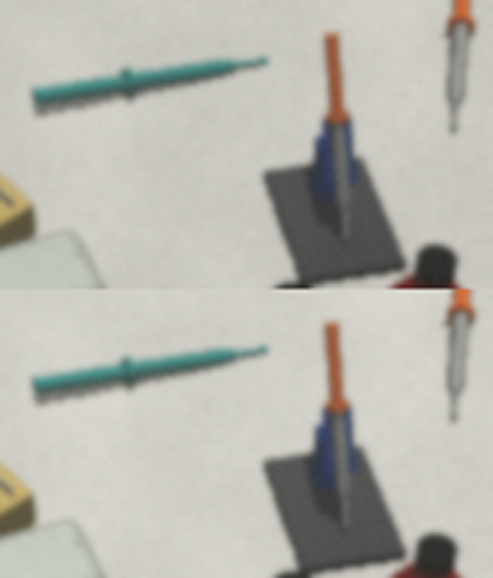

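View pics/fin_t.png

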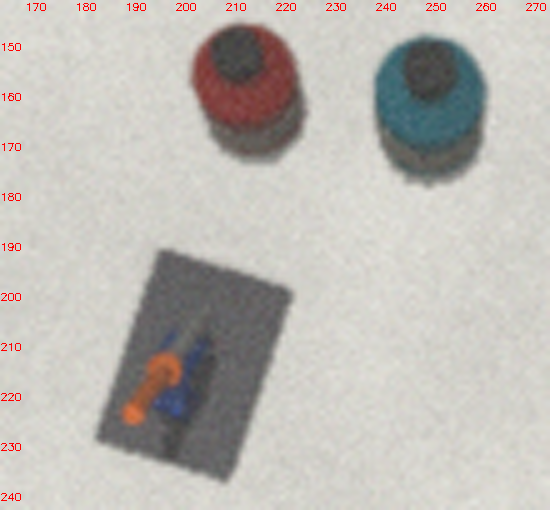

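The stylus is home: its tail is at raw (191.6,222.6) and its collar at (197.8,214), the same as before the job. The bottles have not moved and the robot is clear, so I'll hand in.

```bash
python3 -c "
from workcell import job,bot
job.close_job(); print(bot.read_time_s())"
```

```text
the job is handed in; nothing more can be done
the job is handed in; nothing more can be done
```

I unlocked the slide carriage as asked and handed the job in at about 40 s of the 58 s allowed. No verdict was reported.

**What I did:**
- I took the small orange stylus from its cradle and set its tip down at the track start, leaning 30 degrees.
- I drew it along the bar at 8.3 mm spring compression. It dropped into the slot about 69 mm along.
- I centred the tip in the slot, held still for a second, then pushed along the axis until the catch gave way.
- I laid the stylus back in its cradle and moved the arm clear.

**Last checks:**
- **Catch:** it can't be seen, so this rests on forces alone. The normal force stayed near 1.3–1.5 N while the catch gave way, then rose to 2.1 N. Lower forces on the way back fit a catch fully down.
- **Stylus:** it did not slip in the grip, and the before and after pictures show it in the same place in its cradle.
- **Bottles and slide box:** both bottles look unmoved in the final pictures. Only a corner of the slide box was in the last picture I viewed, and it too looked unmoved.

**What disagreed:**
- While drawing, the noisy force readings gave two false drop alarms (y = 9 and y = -4.5). Each cleared on a recheck.
- After the real drop I first backed off the wrong way, pressing the tip against the slot's near wall at about 5 N. I corrected this before the hold.

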